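# Slide the pan under the half-open splash cover

### The job

Get the pan heating on the right-hand position of the two-position hotplate: raise the stiff hinged splash cover there until it stands half open, at 45 degrees, then slide the pan by its handle across the top onto the right-hand ring, without lifting or tipping it, and push it gently back until it bears against the guard rail. Leave it centred on the ring against the rail with its handle pointing straight out to the front and the cover still at 45 degrees, and do not disturb anything else.

Things in the scene. Friction and masses are not known exactly. Their poses are not given: they have to be found in the camera images.
- hotplate: white hotplate, fixed to the bench, 340 mm deep (x), 560 mm wide (y). Origin: centre of its underside; x points to its back, away from the robot, y to its left. Its flat white top is at z = 80 mm, x -166 to +130, y -270 to +270 mm. Two grey printed rings (132 mm across, centre dot) lie at x = 60, y = +130 (left) and -130 mm (right).
- right_ring (a point): centre dot of the right-hand printed ring, on the hotplate's top; axes as the hotplate's
- cover (a joint): angle of the splash cover over the right-hand position, rad: 0 shut (level), pi/4 half open at 45 degrees, 1.4 its stop. Stiff hinge (1.3 N m; about 8 N at the tab): it stays where left. A clear 230 x 220 mm panel in a thin steel frame, with a 50 mm steel lip hanging from its front edge; shut, the panel lies 55 mm above the hotplate's top. It may start a little ajar.
- cover_hinge (a point): point on the cover's hinge axis, mid-width, 55 mm above the hotplate's top and 35 mm behind the rail's inner face; the axis runs along the hotplate's y; positive angles lift the front edge
- cover_tab (a point): middle of the black pull tab, 18 mm wide (y), 14 mm thick, that sticks out 50 mm to the front from the cover's lip; this point is 30 mm out. Shut, it lies 263 mm in front of the hinge axis and 12 mm below it. Its axes turn with the cover. Pinched by its sides from above, it turns between the fingers as the cover rises.
- pan: open stainless steel pan, 140 mm across its base, 65 mm high, about 0.55 kg (varies), starting near the left ring. Origin: centre of its underside; its handle points along its own -x. Steel slides on the top with a friction coefficient of about 0.3 (varies).
- pan_handle (a point): grip point on the pan's straight level black handle (16 mm wide, 14 mm thick): 150 mm from the pan's centre along its -x, 50 mm above its underside; the handle runs from 74 to 206 mm out. With the pan under the half-open cover, a gripper straight above the handle is close to the raised tab; leaning 30 to 40 degrees back towards the robot it clears.
- petri_dish: bystander: low open glass dish, 54 mm across, 13 mm high, on the front right corner of the hotplate's top; origin at the centre of its underside
- vial: bystander: amber vial, 28 mm across, 45 mm high, at the left edge of the hotplate's top; origin under its centre
- media_bottle: bystander: clear glass bottle with blue cap, 70 mm across, 140 mm high, on the bench; origin under its centre
- brown_bottle: bystander: amber bottle with black cap, 60 mm across, 120 mm high, on the bench; origin under its centre
- beaker: bystander: glass beaker, 68 mm across, 85 mm high, on the bench; origin under its centre
- powder_jar: bystander: white plastic jar with black lid, 68 mm across, 107 mm high, on the bench; origin under its centre
- mortar: bystander: white porcelain mortar, 100 mm across, 55 mm high, on the bench; origin under its centre
- scoop: bystander: steel reagent scoop, 180 mm long, lying on the bench
- guard_rail: rigid steel rail 36 mm high along the back of the hotplate's top. Origin: mid-length, at the foot of its inner (front) face, 130 mm behind the hotplate's origin; axes as the hotplate's. A pan whose base touches the rail is centred front to back on a ring.

How it is judged:
By the outcome, as a careful person would: the job done as asked, in the order asked, and still so for the second after the job is handed in, with the robot touching nothing.
It also fails if it takes over 61 s, if anything falls off the work surface, if the arm or the gripper's body presses on something with over 40 N, if the wrist force passes 120 N, or if a joint passes its speed limit or range.

### The arm

A 6-joint arm with a two-finger parallel gripper is mounted at the origin on the work surface. World frame = base frame: x ahead of the robot, y to its left, z up, the work surface at z = 0. Lengths are in m, angles in rad, forces in N, time in s.
With the tool pointing down it reaches from about 0.35 to 0.975 m from the base axis. Payload 4.9 kg.
Tool frame: the origin (TCP) lies at the very end of the fingers, on their centre line; the grasp point (between the pads) lies 19 mm behind it (pinch_z is the distance from the TCP to the grasp point, in m); z points along the fingers, y is the line along which they close (so a half turn about z gives the same grasp; the last joint's range is limited). The gripper opens to 85 mm and grips with 20 to 120 N. Pads are 22 mm wide; open, the fingers measure 114 mm over their backs; the gripper's body (76 mm by 85 mm) begins 54 mm behind the grasp point. The pads swing forward as they close: fully open they stand 13 mm farther back than shut.
Start: joints at [1.103, 0.053, 1.613, -0, 1.476, -0.119], TCP at [0.214, 0.587, 0.231] pointing down, gripper open.
Joint ranges: [-3.01, 3.01], [-1.01, 2.22], [0.06, 2.58], [-1.02, 4.17], [0.09, 2.62], [-3.14, 3.14]. Speed limits (rad/s): [2.57, 2.57, 3.14, 3.14, 3.14, 3.14].

### API

Orientations are given as a unit quaternion [w, x, y, z].
In Python, from plant import * gives the robot as it stands. The module is installed in compiled form; this text tells all that it offers.
- The arm moves only by the tool play_rows, never from a script. Its arguments are lists of equal length, an entry for each row: "linear": the shift along the world's x, y, z in m, a list of three; "turn": the turn about the world's z in degrees. A call has 1 to 8 rows; each row shifts and turns the commanded pose from where the row before left it; what a row does not reach is not made up. A row lasts 1/8 s, in which the tool goes at most 62.5 mm and 10.7 degrees, less where a joint would pass 70% of its speed; a pose out of reach is approached as far as the arm can. A call is refused whole if a number of a shift passes 0.0625 or a number of a turn 10.7, either way. A call with a gripper value outside its range is refused whole. "hand" is the finger opening in m, from 0 to 0.0854, set as the call begins (left out, the last holds). The fingers move at their own pace and stop on an object; the grip force is fixed at half the most. Time passes only in rows, so rows that do not move let the fingers close. It gives the time, the measured TCP pose, the force, the opening and the grip force at its end, in the units of the state.
- state(): the state, without advancing time (a new reading comes with each control period).
- grab_frame(name): name is "side" or "top" or "wrist"; returns the picture (400x640x3 uint8, red, green, blue); there is no depth.
- camera_info(name): a dict with "camera_matrix" (3x3 intrinsics, pixels), "origin" and "attitude" of the camera in the world; the wrist camera has in their place "mount" (4x4, takes a point from camera to tool coordinates, whose origin is the TCP and whose axes are the flange's). Camera axes: x right, y down, z forward; pixel columns grow to the right and rows downward; lengths in m; the calibration is good to about 2 mm. A picture is of the moment at which its call begins: read the wrist's pose just before it. camera_info takes no time and is no camera call.
- job_done(): hands the job in; it is judged then, once.
Trained networks look in the newest picture that a camera, given by its name, has taken for a name from the list of things; names that differ only in an ending like _2 or _b are one class to them, and where a whole thing is asked for, a point or a joint stands for the part that bears it (a point fixed in the world has none). Each returns a list of dicts, best first, with "p" (0 to 1); they miss things now and then, are a little off and sometimes report something else, mostly with a low value. They report only what shows in the picture. A call takes as long as a camera call.
- trace(camera, thing): "region" (400x640 bool, what is visible of it) and "location" ([column, row] in pixels, amid what is visible of it).
The state is a dict: "time": time; "joint_pos": joint angles; "joint_vel": joint speeds; "joint_efforts": joint torques, N m; "tool_pos": TCP position; "tool_rot": TCP orientation; "contact_force": force on the tool from outside, world axes, zero at the start; "ft_torque": the same for the moment, N m; "gripper_width": opening from 0.0 (shut) to 1.0 (fully open); "grasp_force": force on a finger pad.
Only numpy, scipy, OpenCV 4.12 (cv2) and the standard library are available. Lean on these libraries where they do the work, as an engineer would, in place of code of your own. Each camera call takes 0.05 s, during which the arm holds its last target. There are 200 camera calls.

## Working session

There is one attempt and no reset: what is moved stays moved. The work goes in short steps, Python scripts to look and compute and a tool call to move; the robot and the scene stay as the last step left them, time stands still between calls to the robot, and variables do not carry over. Pictures are saved under pics/ and viewed, at most 12 in all, crops included, and the job is handed in when it is done.

Besides the shell and the picture viewer there is one more tool, called as a command line: name --pt "numbers of a row" for each row, then --argument value for the rest. play_rows: Moves the arm, as the interface text tells. Its arguments: {"type":"object","properties":{"linear":{"type":"array","items":{"type":"array","items":{"type":"number"}}},"turn":{"type":"array","items":{"type":"number"}},"hand":{"type":"number"}},"required":["linear","turn"]}

```bash
mkdir -p pics
cat > h.py <<'E'
from plant import *
import numpy as np, cv2
from scipy.spatial.transform import Rotation as R
def q2R(q): return R.from_quat([q[1],q[2],q[3],q[0]]).as_matrix()
def snap(n):
    s=state(); im=grab_frame(n); c=camera_info(n); K=np.array(c["camera_matrix"])
    if n=="wrist":
        T=np.eye(4);T[:3,:3]=q2R(s["tool_rot"]);T[:3,3]=s["tool_pos"];T=T@np.array(c["mount"])
        return im,K,T[:3,3],T[:3,:3]
    A=np.array(c["attitude"]); A=q2R(A) if A.size==4 else A
    return im,K,np.array(c["origin"]),A
def ray(v,px):
    d=v[3]@np.linalg.inv(v[1])@np.array([px[0],px[1],1.]); return d/np.linalg.norm(d)
def onz(v,px,z):
    d=ray(v,px); return v[2]+d*(z-v[2][2])/d[2]
def proj(v,P):
    p=v[1]@(v[3].T@(np.atleast_2d(P)-v[2]).T); return (p[:2]/p[2]).T
def tri(vs,pxs):
    A=0;b=0
    for v,p in zip(vs,pxs):
        d=ray(v,p);M=np.eye(3)-np.outer(d,d);A=A+M;b=b+M@v[2]
    return np.linalg.solve(A,b)
def save(n,im): cv2.imwrite("pics/"+n+".png",np.ascontiguousarray(im[:,:,::-1]))
E
python3 - <<'E'
from h import *
np.set_printoptions(precision=3,suppress=True)
s=state();print(s["time"],s["tool_pos"],s["tool_rot"],s["contact_force"])
for n in("side","top"):
    v=snap(n);save(n+"0",v[0]);print(n,v[1].tolist(),v[2],v[3].tolist())
    for t in("hotplate","pan","pan_handle","cover","cover_tab","guard_rail","petri_dish"):
        r=trace(n,t);print(t,[(round(x["p"],2),np.round(x["location"]).tolist(),int(x["region"].sum())) for x in r[:2]])
print(camera_info("wrist"))
E
```

```text
0.0 [0.213 0.587 0.23 ] [-0.     0.174  0.985 -0.001] [ 0.519 -0.249  0.489]
side [[365.8985223475448, 0.0, 320.66332002422143], [0.0, 365.8985223475448, 202.48297926215358], [0.0, 0.0, 1.0]] [0.381 0.988 0.692] [[-0.9770441043619082, -0.10067032095264146, 0.18775064476834377], [-0.21279756781850795, 0.5029642478749101, -0.8377017133145626], [-0.01010016149198481, -0.858424400770923, -0.512840652541233]]
hotplate [(0.95, [324.0, 225.0], 10971)]
pan [(0.57, [304.0, 207.0], 2057), (0.4, [317.0, 169.0], 2092)]
pan_handle [(0.81, [304.0, 209.0], 2037), (0.45, [271.0, 233.0], 154)]
cover [(0.56, [316.0, 171.0], 2077)]
cover_tab [(0.82, [317.0, 171.0], 2088), (0.31, [398.0, 176.0], 65)]
guard_rail [(0.58, [268.0, 212.0], 558)]
petri_dish [(0.39, [366.0, 176.0], 77)]
top [[390.0884363876347, 0.0, 313.6705418170553], [0.0, 390.0884363876347, 194.99004728696517], [0.0, 0.0, 1.0]] [ 0.483 -0.012  1.356] [[0.028012598454862044, -0.9947382274587591, 0.09854518334252997], [-0.9996054284195386, -0.027672007323749963, 0.004821564566098724], [-0.00206925155488423, -0.09864136476590596, -0.9951208968538054]]
hotplate [(0.93, [328.0, 199.0], 15897)]
pan [(0.9, [286.0, 184.0], 1778), (0.21, [331.0, 201.0], 15953)]
pan_handle [(0.93, [285.0, 181.0], 1828)]
cover [(0.72, [359.0, 185.0], 5327)]
cover_tab [(0.83, [358.0, 179.0], 5456)]
guard_rail [(0.93, [280.0, 152.0], 500)]
petri_dish [(0.78, [385.0, 236.0], 252)]
{'camera_matrix': array([[304.095,   0.   , 317.21 ],
       [  0.   , 304.095, 195.875],
       [  0.   ,   0.   ,   1.   ]]), 'mount': array([[-0.001, -0.946, -0.324,  0.084],
       [ 1.   , -0.001,  0.001,  0.002],
       [-0.001, -0.324,  0.946, -0.144],
       [ 0.   ,  0.   ,  0.   ,  1.   ]])}
```

View pics/top0.png

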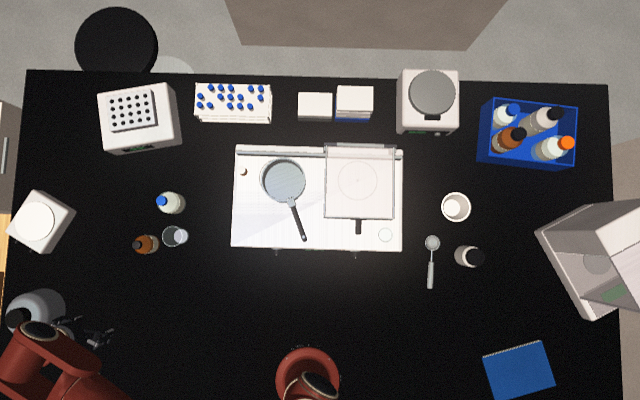

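View pics/side0.png

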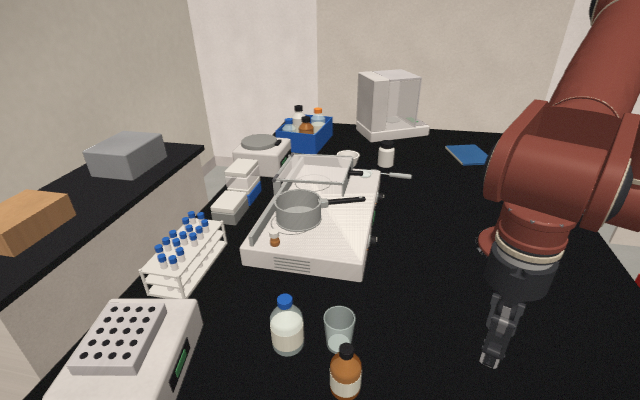

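The top view shows the pan centred near (283,182) with its handle tip near (304,240). The shut or nearly shut cover is on the right, with its tab at (358,227), and the petri dish is at (385,235). In the side view the pan is at (298,210) and the tab near (356,173). I'll make rough estimates from these, then look with the wrist camera.

Run:
```python
from h import *
np.set_printoptions(precision=4,suppress=True)
v=snap("top")
for n,p,z in(("hp_c",(318,199),.08),("bl",(235,147),.08),("br",(403,150),.08),("fl",(231,247),.08),("fr",(403,250),.08),("pan",(283,182),.14),("tip",(304,239),.13),("tab",(358,226),.123),("ringdot",(357,181),.08),("dish",(385,235),.09)):
    print(n,onz(v,p,z))
```

```text
hp_c [ 0.5966 -0.0205  0.08  ]
bl [0.7627 0.2604 0.08  ]
br [ 0.7679 -0.2986  0.08  ]
fl [0.4324 0.2576 0.08  ]
fr [ 0.4384 -0.3004  0.08  ]
pan [0.6418 0.0913 0.14  ]
tip [0.4655 0.0201 0.13  ]
tab [ 0.5109 -0.1486  0.123 ]
ringdot [ 0.6598 -0.1475  0.08  ]
dish [ 0.4851 -0.2398  0.09  ]
```

play_rows --pt "0.02 -0.03 0.05" --pt "0.02 -0.04 0.04" --pt "0.03 -0.05 0.02" --pt "0.03 -0.05 0.02" --pt "0.03 -0.05 0.02" --pt "0.03 -0.05 0.01" --pt "0.03 -0.05 0.01" --pt "0.03 -0.05 0" --turn '[2, 2, 3, 3, 3, 3, 2, 2]'

```text
time: 1.85
tool_pos: [0.4345, 0.2157, 0.4028]
tool_rot: [0.001, -0.001, 1.0, 0.0]
contact_force: [-0.1, 0.6, -0.2]
gripper_width: 1.003
grasp_force: 0.0
```

play_rows --pt "0.03 -0.05 0" --pt "0.03 -0.05 0" --pt "0.01 -0.05 0" --pt "0 -0.03 0" --pt "0 0 0" --turn '[0, 0, 0, 0, 0]' --hand 0.05

```text
time: 2.48
tool_pos: [0.5037, 0.0357, 0.4013]
tool_rot: [-0.0, 0.002, 1.0, 0.0]
contact_force: [-0.5, -0.1, -0.1]
gripper_width: 0.58
grasp_force: 0.0
```

Run:
```python
from h import *
import pickle
np.set_printoptions(precision=4,suppress=True)
s=state();print(s["time"],s["tool_pos"],s["tool_rot"],s["joint_pos"])
v=snap("wrist");save("w1",v[0]);pickle.dump(v,open("w1.pkl","wb"))
for t in("pan","pan_handle","cover_tab","petri_dish"):
    r=trace("wrist",t);print(t,[(round(x["p"],2),np.round(x["location"]).tolist(),int(x["region"].sum())) for x in r[:2]])
```

```text
2.475 [0.5037 0.0357 0.4013] [-0.      0.0016  1.      0.    ] [-0.0767 -0.278   1.6401  0.      1.7796 -1.6442]
pan [(0.79, [343.0, 237.0], 7268), (0.39, [45.0, 74.0], 1843)]
pan_handle [(0.77, [344.0, 234.0], 7208)]
cover_tab [(0.79, [185.0, 224.0], 18403)]
petri_dish [(0.9, [130.0, 139.0], 1025)]
```

View pics/w1.png

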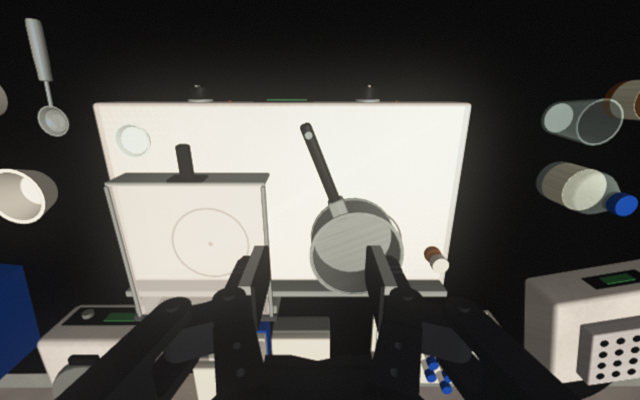

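The wrist view comes out front-up. The tab runs from about (182,146) to (187,178) and the right ring's dot is at (210,243). The handle tip is at (306,127), the handle root at (337,200), the pan rim centre near (357,235) and the dish at (133,140).

play_rows --pt "0 -0.05 0" --pt "0 -0.05 0" --pt "0 -0.05 0" --pt "0 -0.05 0" --pt "0 0 0" --pt "0 0 0" --turn '[0, 0, 0, 0, 0, 0]'

```text
time: 3.48
tool_pos: [0.5038, -0.1617, 0.4013]
tool_rot: [0.0, -0.001, 1.0, 0.0]
contact_force: [0.3, 0.7, 0.4]
gripper_width: 0.584
grasp_force: 0.0
```

Run:
```python
from h import *
import pickle
s=state();print(s["time"],s["tool_pos"])
v=snap("wrist");save("w2",v[0]);pickle.dump(v,open("w2.pkl","wb"))
```

```text
3.475 [ 0.50382021 -0.16167389  0.40131197]
```

View pics/w2.png

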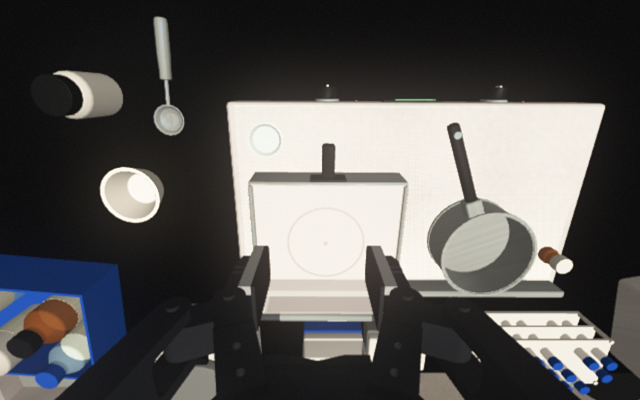

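In the second view the tab is at (328,145–178), the ring dot at (325,243), the handle from its tip at (455,125) to (474,202), and the dish at (266,139). I'll triangulate from the two.

Run:
```python
from h import *
import pickle
np.set_printoptions(precision=4,suppress=True)
V=[pickle.load(open(f"w{i}.pkl","rb")) for i in(1,2)]
def blob(v,seed,box,thr=90):
    g=cv2.cvtColor(v[0],cv2.COLOR_RGB2GRAY); x0,y0,x1,y1=box
    m=np.zeros(g.shape,np.uint8); m[y0:y1,x0:x1]=(g[y0:y1,x0:x1]<thr)
    n,l=cv2.connectedComponents(m); k=l[seed[1],seed[0]]
    ys,xs=np.nonzero(l==k); P=np.c_[xs,ys].astype(float)
    c=P.mean(0);u=np.linalg.svd(P-c,full_matrices=False)[2][0]; u*=np.sign(-u[1])
    t=(P-c)@u; return c+u*t.max(),c+u*t.min(),len(P),c
tabs=[blob(V[0],(184,160),(165,130,215,172)),blob(V[1],(328,160),(310,130,350,172))]
han=[blob(V[0],(315,160),(290,110,350,196)),blob(V[1],(460,160),(435,110,490,198))]
for nm,b in(("tab",tabs),("handle",han)):
    print(nm,b[0],b[1])
    print(" tip",tri(V,[b[0][0],b[1][0]]),"c",tri(V,[b[0][3],b[1][3]]))
def dot(v,px):
    g=255.-cv2.cvtColor(v[0],cv2.COLOR_RGB2GRAY)[px[1]-4:px[1]+5,px[0]-4:px[0]+5]; g-=np.median(g);g[g<8]=0
    yy,xx=np.mgrid[-4:5,-4:5]; return (px[0]+(xx*g).sum()/g.sum(),px[1]+(yy*g).sum()/g.sum())
d=[dot(V[0],(210,243)),dot(V[1],(325,243))];print("dot",d,tri(V,d),[onz(v,p,.08) for v,p in zip(V,d)])
# hotplate front edge
for v,ps in zip(V,([(95,103),(470,103)],[(229,102),(604,104)])):
    print("front corners",[onz(v,p,.08) for p in ps])
print("lip corners",tri(V,[(107,184),(250,180)]),tri(V,[(268,178),(406,180)]))
print("rim L/R", tri(V,[(311,243),(428,240)]),tri(V,[(403,240),(535,245)]))
for v in V: print("dish",onz(v,(133,140) if v is V[0] else (266,139),.09))
print("rail top front edge?",[onz(V[1],p,.116) for p in((420,281),(562,284))])
```

```text
tab (array([181.1473, 144.3613]), array([186.7684, 172.0616]), 363, array([183.9284, 158.0661])) (array([328.066 , 143.9865]), array([327.9735, 171.017 ]), 307, array([328.0195, 157.557 ]))
 tip [ 0.4867 -0.1449  0.1363] c [ 0.5056 -0.1446  0.1345]
handle (array([304.0495, 123.7789]), array([333.1095, 196.5535]), 704, array([319.0554, 161.358 ])) (array([451.5009, 123.6342]), array([470.4135, 198.1639]), 812, array([461.2722, 162.1404]))
 tip [0.4608 0.0204 0.129 ] c [0.5122 0.0403 0.1315]
dot [(np.float64(210.1341463414634), np.float64(243.53353658536585)), (np.float64(325.28187919463085), np.float64(242.81208053691276))] [ 0.6645 -0.1455  0.0805] [array([ 0.6649, -0.1457,  0.08  ]), array([ 0.6646, -0.1454,  0.08  ])]
front corners [array([ 0.4347, -0.2869,  0.08  ]), array([0.4369, 0.2619, 0.08  ])]
front corners [array([ 0.4348, -0.2883,  0.08  ]), array([0.4373, 0.2616, 0.08  ])]
lip corners [ 0.5374 -0.2518  0.143 ] [ 0.5381 -0.0326  0.1269]
rim L/R [0.6579 0.0268 0.0879] [0.633  0.165  0.1398]
dish [ 0.4872 -0.2361  0.09  ]
dish [ 0.4871 -0.2355  0.09  ]
rail top front edge? [array([0.7162, 0.0105, 0.116 ]), array([0.7221, 0.247 , 0.116 ])]
```

Run:
```python
from h import *
import pickle
V=[pickle.load(open(f"w{i}.pkl","rb")) for i in(1,2)]
a=cv2.resize(V[0][0][90:310,85:405],None,fx=2,fy=2,interpolation=cv2.INTER_CUBIC)
save("c1",cv2.resize(V[1][0][90:310,220:620],None,fx=2,fy=2,interpolation=cv2.INTER_CUBIC))
```

```text
(no output)
```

View pics/c1.png

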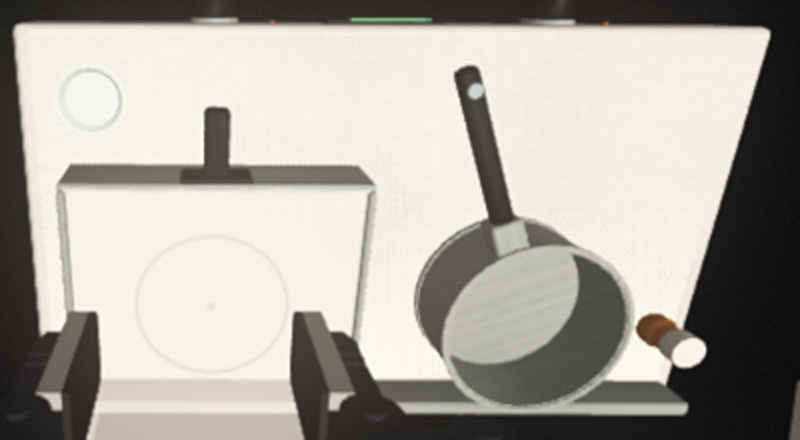

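Right ring dot is at (0.6646, −0.1455). That puts the hinge at x≈0.770, z≈0.135 and the tab at about (0.507, −0.145, 0.13). The pan's handle is about 20° off straight. I'll go down onto the tab and pinch it.

play_rows --pt "0.003 0.017 -0.04" --pt "0 0 -0.05" --pt "0 0 -0.05" --pt "0 0 -0.05" --pt "0 0 -0.04" --pt "0 0 -0.03" --pt "0 0 -0.02" --pt "0 0 -0.01" --turn '[0, 0, 0, 0, 0, 0, 0, 0]'

```text
time: 4.53
tool_pos: [0.5066, -0.1447, 0.1107]
tool_rot: [-0.0, -0.001, 1.0, 0.0]
contact_force: [-0.4, 0.4, 1.7]
gripper_width: 0.585
grasp_force: 0.0
```

play_rows --pt "0 0 0" --pt "0 0 0" --pt "0 0 0" --pt "0 0 0" --pt "0 0 0" --turn '[0, 0, 0, 0, 0]' --hand 0.0

```text
time: 5.15
tool_pos: [0.5075, -0.1468, 0.1127]
tool_rot: [0.001, 0.0, 1.0, -0.001]
contact_force: [-0.5, -4.7, 1.8]
gripper_width: 0.198
grasp_force: 59.7
```

Run:
```python
from h import *
s=state();print(s["time"],s["tool_pos"],s["contact_force"],s["gripper_width"],s["grasp_force"])
v=snap("wrist");save("w3",v[0])
```

```text
5.15 [ 0.50750483 -0.14681877  0.11269821] [-0.50375047 -4.7265595   1.751485  ] 0.19780555961596552 59.69454824924469
```

View pics/w3.png

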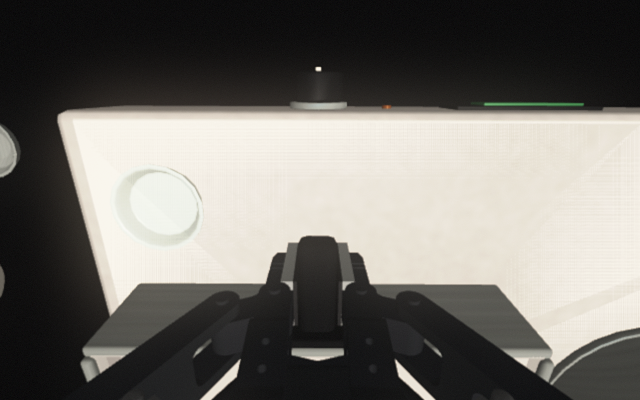

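The tab is pinched: the opening is about 17 mm, it sits between the pads at (318,285), and the dish is untouched. Now I'll raise the cover along the arc.

play_rows --pt "0 -0.001 0.0133" --pt "0.001 -0.001 0.0137" --pt "0.0016 0 0.0137" --pt "0.0022 0 0.0136" --pt "0.003 0 0.0135" --pt "0.0037 0 0.0133" --pt "0.0044 0 0.0131" --pt "0.005 0 0.0128" --turn '[0, 0, 0, 0, 0, 0, 0, 0]'

```text
time: 6.2
tool_pos: [0.5263, -0.1469, 0.2162]
tool_rot: [-0.002, -0.0, 1.0, 0.001]
contact_force: [2.6, -1.1, -11.4]
gripper_width: 0.201
grasp_force: 58.8
```

play_rows --pt "0.0057 0 0.0125" --pt "0.0064 0 0.0123" --pt "0.007 0 0.0118" --pt "0.0076 0 0.0115" --pt "0.0082 0 0.0111" --pt "0.0058 0 0.0071" --pt "0.0073 0 0.0083" --pt "0 0 0" --turn '[0, 0, 0, 0, 0, 0, 0, 0]'

```text
time: 7.2
tool_pos: [0.5769, -0.1472, 0.2943]
tool_rot: [0.001, -0.0, 1.0, 0.0]
contact_force: [2.1, 5.8, -9.1]
gripper_width: 0.195
grasp_force: 60.1
```

Run:
```python
from h import *
s=state();print(s["time"],s["tool_pos"],s["contact_force"],s["gripper_width"],s["grasp_force"])
v=snap("wrist");save("w4",v[0])
v=snap("side");save("s4",v[0])
t=cv2.resize(v[0][110:260,230:420],(760,600),interpolation=cv2.INTER_CUBIC);save("s4c",t)
H=np.array([.7696,-.1465,.135])
for th in(0.698,.785,.873):
    for yy in(-.115,.115):
        print(th,yy,proj(v,H+[-.23*np.cos(th),yy,.23*np.sin(th)]))
```

```text
7.2 [ 0.57691615 -0.1471623   0.29434107] [ 2.14773108  5.78914513 -9.0710595 ] 0.19477045670082888 60.09521484375
0.698 -0.115 [[338.40528962 118.26459958]]
0.698 0.115 [[325.27342109 141.91953197]]
0.785 -0.115 [[334.69110194 113.96219659]]
0.785 0.115 [[320.8475972 136.9707335]]
0.873 -0.115 [[330.55359074 109.90902786]]
0.873 0.115 [[315.92826063 132.29237751]]
```

View pics/s4c.png

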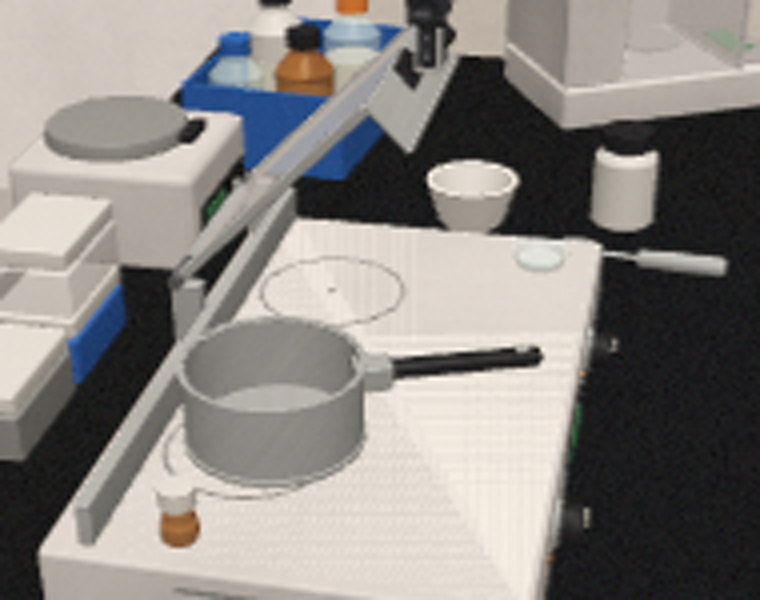

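The cover now stands at roughly 45°: in the crop its side edge runs from (180,275) to (372,90). The wrist pose gives about 45.4°. I'll release it, back off upward and check.

play_rows --pt "0 0 0" --pt "0 0 0" --pt "0 0 0" --turn '[0, 0, 0]' --hand 0.05

```text
time: 7.68
tool_pos: [0.5764, -0.1485, 0.2954]
tool_rot: [0.002, 0.0, 1.0, -0.001]
contact_force: [-0.0, 0.6, 0.2]
gripper_width: 0.585
grasp_force: 0.0
```

play_rows --pt "0 0 0.025" --pt "0 0 0.04" --pt "-0.02 0 0.04" --pt "-0.05 0 0.02" --pt "-0.05 0.01 0" --pt "-0.03 0.01 0" --pt "0 0 0" --turn '[0, 0, 0, 0, 0, 0, 0]'

```text
time: 8.55
tool_pos: [0.4246, -0.1276, 0.42]
tool_rot: [0.002, 0.0, 1.0, -0.001]
contact_force: [1.1, 0.0, -0.5]
gripper_width: 0.585
grasp_force: 0.0
```

Run:
```python
from h import *
import pickle
s=state();print(s["time"],s["tool_pos"],s["contact_force"],s["joint_pos"])
v=snap("wrist");pickle.dump(v,open("w5.pkl","wb"))
t=snap("top");sd=snap("side");pickle.dump((t,sd),open("ts5.pkl","wb"))
g=lambda im,x0,y0,x1,y1,w,h:cv2.resize(im[y0:y1,x0:x1],(w,h),interpolation=cv2.INTER_CUBIC)
save("m5",np.vstack([np.hstack([g(t[0],220,130,420,260,400,260),g(sd[0],260,110,400,201,400,260)]),g(v[0],0,60,640,340,800,340)]))
```

```text
8.55 [ 0.42459084 -0.12758712  0.41997468] [ 1.12290674  0.00123151 -0.45952108] [-4.59901892e-01 -4.28731688e-01  1.72428237e+00 -2.64866629e-04
  1.84097962e+00 -2.03040629e+00]
```

View pics/m5.png

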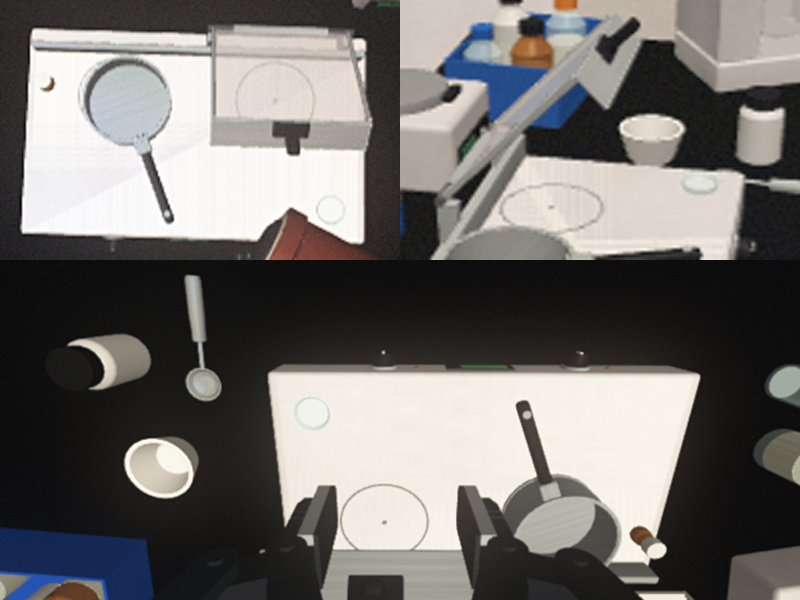

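The montage shows the cover staying up after release, with the tab tip at (292,153) in the top crop and (635,22) in the side crop. The dish and pan haven't moved. I'll measure the angle by triangulating.

Run:
```python
from h import *
import pickle
np.set_printoptions(precision=4,suppress=True)
t,sd=pickle.load(open("ts5.pkl","rb")); v=pickle.load(open("w5.pkl","rb"))
def dark(v,x0,y0,x1,y1,thr):
    g=cv2.cvtColor(v[0],cv2.COLOR_RGB2GRAY)[y0:y1,x0:x1]
    n,l,st,c=cv2.connectedComponentsWithStats((g<thr).astype(np.uint8)); 
    return [(st[i].tolist(),c[i]+[x0,y0]) for i in range(1,n) if st[i][4]>8]
print("top",dark(t,350,185,378,212,90)); print("side",dark(sd,325,110,352,135,75))
H=np.array([.7696,-.1465,.135])
def P(f,u,y,th): c,s=np.cos(th),np.sin(th); return H+[-(f*c-u*s),y,f*s+u*c]
for d in(41,43,45,47,49):
    th=np.radians(d); L=[P(.283,-.012,0,th),P(.233,-.012,0,th),P(.233,0,.115,th),P(.233,-.05,.115,th),P(0,0,.115,th)]
    print(d,"side",proj(sd,L).round(1).tolist(),"top",proj(t,L[:2]).round(1).tolist())
tip=tri([t,sd],[(366,206.3),(342.3,117.7)]);print("tip",tip)
d=[(384/1.25,60+(522-260)*280/340)];print("ring dot wrist",onz(v,d[0],.08))
for p in((271,371),(699,376)): print("fc",onz(v,(p[0]/1.25,60+(p[1]-260)*280/340),.08))
# handle line from w1,w2,w5 : points at z=.137
V=[pickle.load(open(f"w{i}.pkl","rb")) for i in(1,2)]+[v]
for v,(x0,y0,x1,y1) in zip(V,((290,110,350,193),(435,110,490,195),(405,165,450,235))):
    g=cv2.cvtColor(v[0],cv2.COLOR_RGB2GRAY); m=(g[y0:y1,x0:x1]<90).astype(np.uint8)
    n,l,st,c=cv2.connectedComponentsWithStats(m); k=1+st[1:,4].argmax(); ys,xs=np.nonzero(l==k)
    W=np.array([onz(v,(x+x0,y+y0),.134)[:2] for x,y in zip(xs,ys)]); c=W.mean(0);u=np.linalg.svd(W-c,full_matrices=False)[2][0];u*=np.sign(u[0])
    tt=(W-c)@u; print("handle tip",c+u*tt.min(),"c",c,"yaw",np.degrees(np.arctan2(u[1],u[0])),"centre est",c+u*(tt.min()+.206))
```

```text
top [([6, 6, 19, 16, 176], array([365.5057, 197.0455]))]
side [([1, 7, 4, 4, 10], array([327., 118.])), ([4, 6, 15, 16, 90], array([335.3556, 123.6333])), ([15, 14, 12, 11, 102], array([346.7255, 129.5392]))]
41 side [[346.3, 121.4], [334.6, 130.5], [325.1, 140.3], [335.7, 152.8], [273.3, 180.3]] top [[365.3, 210.7], [363.9, 197.8]]
43 side [[344.4, 119.0], [333.1, 128.5], [323.4, 138.3], [334.4, 150.5], [273.3, 180.3]] top [[365.7, 208.1], [364.3, 195.7]]
45 side [[342.4, 116.6], [331.5, 126.6], [321.5, 136.3], [333.0, 148.2], [273.3, 180.3]] top [[366.1, 205.5], [364.6, 193.6]]
47 side [[340.3, 114.3], [329.8, 124.7], [319.6, 134.4], [331.5, 146.0], [273.3, 180.3]] top [[366.5, 202.7], [364.9, 191.3]]
49 side [[338.2, 112.1], [328.1, 122.9], [317.6, 132.5], [330.0, 143.7], [273.3, 180.3]] top [[366.9, 199.8], [365.2, 189.0]]
tip [ 0.5602 -0.1466  0.323 ]
ring dot wrist [ 0.6654 -0.1451  0.08  ]
fc [ 0.4331 -0.2872  0.08  ]
fc [0.4403 0.2628 0.08  ]
handle tip [0.4604 0.0206] c [0.5095 0.0397] yaw 21.30180700498644 centre est [0.6523 0.0954]
handle tip [0.4606 0.0181] c [0.5107 0.0386] yaw 22.17084061053969 centre est [0.6514 0.0959]
handle tip [0.4601 0.0184] c [0.5083 0.038 ] yaw 22.119219485039242 centre est [0.651 0.096]
```

The cover measures 44.4–45.4°, which is good. The pan's centre is at (0.6515, 0.0957) with yaw 22°. I'll grip the handle 190 mm out, at (0.475, 0.0245), which keeps the vertical gripper clear of the raised tab.

play_rows --pt "0.01 0.04 0" --pt "0.01 0.05 0" --pt "0.02 0.05 -0.02" --pt "0.0108 0.0121 -0.05" --pt "0 0 -0.06" --pt "0 0 -0.06" --pt "0 0 -0.06" --pt "0 0 -0.03" --turn '[5, 5, 5, 5, 2, 0, 0, 0]'

```text
time: 9.7
tool_pos: [0.4745, 0.0248, 0.133]
tool_rot: [-0.003, -0.191, 0.982, 0.001]
contact_force: [-0.1, 0.0, -0.3]
gripper_width: 0.586
grasp_force: 0.0
```

play_rows --pt "0 0 -0.02" --pt "0 0 -0.009" --pt "0 0 0" --turn '[0, 0, 0]'

```text
time: 10.07
tool_pos: [0.4764, 0.0245, 0.1084]
tool_rot: [-0.001, -0.191, 0.982, 0.0]
contact_force: [-0.0, -0.0, 0.2]
gripper_width: 0.582
grasp_force: 0.0
```

play_rows --pt "0 0 0" --pt "0 0 0" --pt "0 0 0" --pt "0 0 0" --pt "0 0 0" --turn '[0, 0, 0, 0, 0]' --hand 0.0

```text
time: 10.7
tool_pos: [0.4771, 0.0242, 0.1099]
tool_rot: [0.001, -0.191, 0.982, -0.0]
contact_force: [-0.1, -2.4, 4.2]
gripper_width: 0.173
grasp_force: 59.9
```

Run:
```python
from h import *
s=state();print(s["time"],s["tool_pos"],s["tool_rot"],s["contact_force"],s["ft_torque"],s["gripper_width"],s["grasp_force"])
v=snap("wrist");w=snap("side");save("w6",np.vstack([v[0],cv2.resize(w[0][120:245,230:430],(640,400))])[:,:])
cv2.imwrite("pics/w6.png",cv2.resize(cv2.imread("pics/w6.png"),(480,600)))
```

```text
10.7 [0.47710687 0.02418985 0.10985629] [ 1.00693552e-03 -1.90839105e-01  9.81620695e-01 -4.83634346e-04] [-0.07606712 -2.44389286  4.1513087 ] [-0.23842037 -0.12244875 -0.20044329] 0.1731933172056818 59.921454191207886
```

View pics/w6.png

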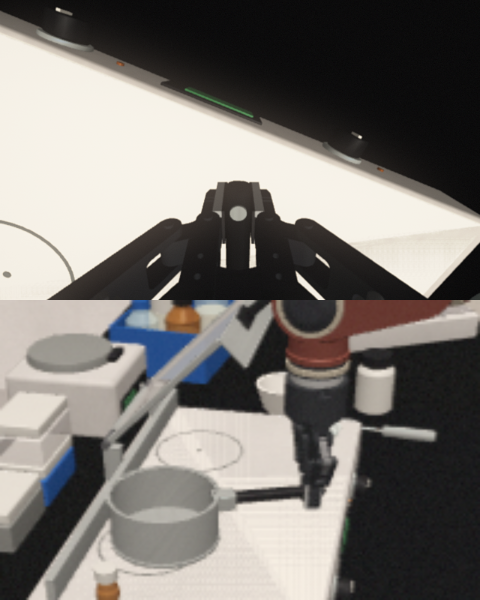

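The handle is gripped: the opening is about 15 mm, the pads straddle its end, and the pan sits flat. The fingers press down with about 4 N, so I'll relieve that before sliding.

play_rows --pt "0 0 0.001" --pt "0 0 0" --turn '[0, 0]'

```text
time: 11.05
tool_pos: [0.4767, 0.0245, 0.1101]
tool_rot: [0.001, -0.191, 0.982, -0.0]
contact_force: [4.0, -1.0, 2.1]
gripper_width: 0.179
grasp_force: 59.7
```

play_rows --pt "-0.0017 -0.0108 0.0005" --pt "-0.0015 -0.0108 0" --pt "-0.0014 -0.0108 0" --pt "-0.0014 -0.0108 0" --pt "-0.0013 -0.0108 0" --pt "-0.0011 -0.0108 0" --pt "-0.001 -0.0108 0" --pt "-0.0009 -0.0108 0" --turn '[-1.4, -1.4, -1.4, -1.4, -1.4, -1.4, -1.3, -1.3]'

```text
time: 12.05
tool_pos: [0.4658, -0.0627, 0.1103]
tool_rot: [-0.0, -0.095, 0.995, 0.0]
contact_force: [0.3, 3.1, 2.1]
gripper_width: 0.175
grasp_force: 59.7
```

play_rows --pt "-0.0008 -0.0106 0" --pt "-0.0007 -0.0106 0" --pt "-0.0006 -0.0106 0" --pt "-0.0005 -0.0106 0" --pt "-0.0004 -0.0106 0" --pt "-0.0003 -0.0106 0" --pt "-0.0002 -0.0106 0" --pt "0 0 0" --turn '[-1.4, -1.4, -1.4, -1.4, -1.4, -1.4, -1.3, 0]'

```text
time: 13.05
tool_pos: [0.4624, -0.1376, 0.1103]
tool_rot: [-0.0, -0.01, 1.0, -0.001]
contact_force: [0.1, -1.8, 1.0]
gripper_width: 0.174
grasp_force: 59.5
```

Run:
```python
from h import *
import pickle
s=state();print(s["time"],s["tool_pos"],s["tool_rot"],s["contact_force"],s["ft_torque"],s["gripper_width"])
t=snap("top");sd=snap("side");pickle.dump((t,sd),open("ts7.pkl","wb"))
g=lambda im,x0,y0,x1,y1,w,h:cv2.resize(im[y0:y1,x0:x1],(w,h),interpolation=cv2.INTER_CUBIC)
save("m7",np.hstack([g(t[0],220,130,420,280,400,300),g(sd[0],240,110,400,230,400,300)]))
```

```text
13.05 [ 0.46235735 -0.13763496  0.11029512] [-1.11931925e-04 -1.00224680e-02  9.99949400e-01 -8.56808838e-04] [ 0.085856   -1.80316351  1.01234957] [-0.26566404 -0.03254362 -0.29491217] 0.17380456083820073
```

View pics/m7.png

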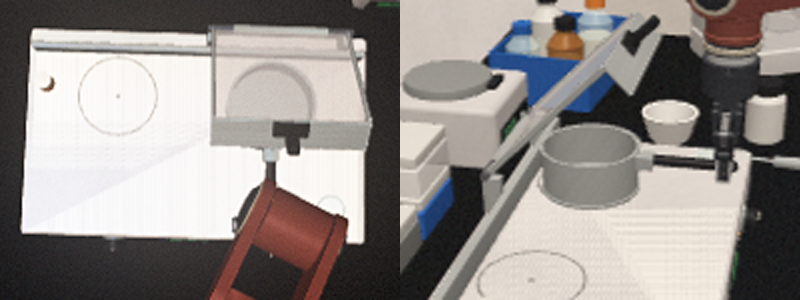

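The pan has slid under the cover flat, its handle nearly straight. The left ring's dot now shows at (118,96) in the top crop and (532,281) in the side crop. That gives me the hotplate's yaw and how far the pan is off the target.

Run:
```python
from h import *
import pickle
np.set_printoptions(precision=4,suppress=True)
t5,s5=pickle.load(open("ts5.pkl","rb")); t7,s7=pickle.load(open("ts7.pkl","rb"))
def dot(v,px,r=4):
    px=[int(round(a)) for a in px]
    g=255.-cv2.cvtColor(v[0],cv2.COLOR_RGB2GRAY)[px[1]-r:px[1]+r+1,px[0]-r:px[0]+r+1]; g-=np.median(g);g[g<8]=0
    yy,xx=np.mgrid[-r:r+1,-r:r+1]; return np.array((px[0]+(xx*g).sum()/g.sum(),px[1]+(yy*g).sum()/g.sum()))
for n,vr,vl,pr,pl in(("top",t5,t7,(357.5,180),(279,178)),("side",s5,s7,(260+151/2.857,110+207/2.857),(292.8,222.4))):
    a,b=dot(vr,pr,2),dot(vl,pl,2); A,B=onz(vr,a,.08),onz(vl,b,.08); d=B-A
    print(n,a,b,A,B,np.linalg.norm(d),"yaw",np.degrees(np.arctan2(-d[0],d[1])))
# pan fill: side-view pan mask compared to model rim circle
r=trace("side","pan");r=[x for x in r if x["p"]>.3];print([(x["p"],x["location"]) for x in r])
m=r[0]["region"]; from scipy.optimize import minimize
a=np.linspace(0,2*np.pi,60)
def sil(c):
    P=np.r_[np.c_[c[0]+.07*np.cos(a),c[1]+.07*np.sin(a),np.full(60,.08)],np.c_[c[0]+.07*np.cos(a),c[1]+.07*np.sin(a),np.full(60,.145)]]
    h=cv2.convexHull((proj(s7,P)*16).astype(np.int32).reshape(-1,1,2)); z=np.zeros((400,640),np.uint8); cv2.fillConvexPoly(z,h,1,shift=4); return z
B=slice(100,215)
w=np.zeros_like(m);w[150:200,280:335]=1
best=min(((np.sum((sil((x,y))>0)[:,:336]!=m[:,:336]),x,y) for x in np.arange(.63,.675,.003) for y in np.arange(-.165,-.11,.003)))
print("side pan fit",best)
```

```text
top [357.3214 179.869 ] [278.5704 177.5986] [ 0.6636 -0.1485  0.08  ] [0.6639 0.1116 0.08  ] 0.2600989466983744 yaw -0.07801325330484353
side [312.8425 181.6986] [292.0565 221.5367] [ 0.6643 -0.1494  0.08  ] [0.666  0.1138 0.08  ] 0.26319881111720705 yaw -0.387392265158724
[(0.97, [320.7, 174.0])]
side pan fit (np.int64(44), np.float64(0.648), np.float64(-0.13799999999999998))
```

play_rows --pt "0 -0.002 0" --pt "0 -0.003 0" --pt "0 -0.003 0" --pt "0.003 -0.0005 0" --pt "0.003 0 0" --pt "0.003 0 0" --pt "0 0 0" --pt "0 0 0" --turn '[-0.4, -0.4, -0.4, -0.1, 0, 0, 0, 0]'

```text
time: 14.2
tool_pos: [0.4719, -0.1448, 0.1103]
tool_rot: [0.001, -0.0, 1.0, -0.0]
contact_force: [0.8, -0.5, -0.7]
gripper_width: 0.175
grasp_force: 59.2
```

play_rows --pt "0.001 0 0" --pt "0.001 0 0" --pt "0 0 0" --pt "0 0 0" --turn '[0, 0, 0, 0]'

```text
time: 14.7
tool_pos: [0.4734, -0.1446, 0.1103]
tool_rot: [-0.0, -0.0, 1.0, 0.0]
contact_force: [-1.4, -0.9, 1.4]
gripper_width: 0.178
grasp_force: 59.4
```

play_rows --pt "0.001 0 0" --pt "0.001 0 0" --pt "0 0 0" --pt "0 0 0" --turn '[0, 0, 0, 0]'

```text
time: 15.2
tool_pos: [0.4756, -0.1446, 0.1103]
tool_rot: [0.0, -0.0, 1.0, 0.0]
contact_force: [-1.5, -0.7, -0.9]
gripper_width: 0.177
grasp_force: 59.3
```

play_rows --pt "0.001 -0.001 0" --pt "0.001 -0.001 0" --pt "0 0 0" --pt "0 0 0" --turn '[0, 0, 0, 0]'

```text
time: 15.7
tool_pos: [0.4771, -0.1465, 0.1103]
tool_rot: [-0.001, -0.0, 1.0, 0.0]
contact_force: [-4.6, 1.4, 2.2]
gripper_width: 0.176
grasp_force: 59.6
```

play_rows --pt "0.001 0 0" --pt "0 0 0" --pt "0 0 0" --turn '[0, 0, 0]'

```text
time: 16.08
tool_pos: [0.4771, -0.1465, 0.1103]
tool_rot: [-0.002, -0.0, 1.0, 0.0]
contact_force: [-9.3, 0.7, 4.7]
gripper_width: 0.176
grasp_force: 60.0
```

play_rows --pt "0.001 0 0" --pt "0 0 0" --pt "0 0 0" --turn '[0, 0, 0]'

```text
time: 16.45
tool_pos: [0.4771, -0.1465, 0.1103]
tool_rot: [-0.003, -0.0, 1.0, 0.0]
contact_force: [-14.0, 1.9, 8.7]
gripper_width: 0.174
grasp_force: 60.4
```

The pan met the rail at TCP x = 0.4771, with the force rising as the position stopped. I'll ease the push off and check centring before releasing.

play_rows --pt "-0.001 0 0" --pt "-0.001 0 0" --pt "0 0 0" --turn '[0, 0, 0]'

```text
time: 16.82
tool_pos: [0.4772, -0.1466, 0.1103]
tool_rot: [-0.0, -0.0, 1.0, 0.0]
contact_force: [-4.9, 2.3, 2.8]
gripper_width: 0.177
grasp_force: 59.6
```

Run:
```python
from h import *
s=state();print(s["time"],s["tool_pos"],s["tool_rot"],s["contact_force"],s["ft_torque"])
sd=snap("side");r=trace("side","pan");m=r[0]["region"];print(r[0]["p"],r[0]["location"])
a=np.linspace(0,2*np.pi,60)
def sil(c):
    P=np.vstack([np.c_[c[0]+.07*np.cos(a),c[1]+.07*np.sin(a),np.full(60,z)] for z in(.08,.145)])
    h=cv2.convexHull((proj(sd,P)*16).astype(np.int32).reshape(-1,1,2)); z=np.zeros((400,640),np.uint8); cv2.fillConvexPoly(z,h,1,shift=4); return z
L=sorted((np.sum((sil((x,y))>0)[:,:336]!=m[:,:336]),x,y) for x in np.arange(.64,.68,.002) for y in np.arange(-.165,-.12,.002))
print(L[:6])
# handle direction from side-view dark pixels
```

```text
16.825 [ 0.47717294 -0.14658839  0.11031793] [-3.66972651e-04 -2.16999791e-04  9.99999908e-01  4.66974183e-05] [-4.9474423   2.3124412   2.76270655] [0.19230867 0.73588063 0.25273871]
0.98 [315.3, 172.3]
[(np.int64(75), np.float64(0.662), np.float64(-0.147)), (np.int64(77), np.float64(0.662), np.float64(-0.145)), (np.int64(79), np.float64(0.662), np.float64(-0.149)), (np.int64(82), np.float64(0.66), np.float64(-0.147)), (np.int64(82), np.float64(0.66), np.float64(-0.145)), (np.int64(83), np.float64(0.664), np.float64(-0.147))]
```

play_rows --pt "0 0 0" --pt "0 0 0" --pt "0 0 0" --turn '[0, 0, 0]' --hand 0.04

```text
time: 17.3
tool_pos: [0.478, -0.1468, 0.1107]
tool_rot: [0.001, -0.0, 1.0, -0.0]
contact_force: [-0.1, -0.8, -0.6]
gripper_width: 0.469
grasp_force: 0.0
```

play_rows --pt "0 0 0.01" --pt "0 0 0.03" --pt "-0.01 0 0.05" --pt "-0.02 0 0.06" --pt "-0.02 0 0.06" --pt "-0.02 0 0.06" --pt "0 0 0.04" --pt "0 0 0" --turn '[0, 0, 0, 0, 0, 0, 0, 0]'

```text
time: 18.3
tool_pos: [0.4088, -0.1471, 0.4239]
tool_rot: [0.004, -0.0, 1.0, -0.002]
contact_force: [0.5, -0.1, -0.8]
gripper_width: 0.47
grasp_force: 0.0
```

Run:
```python
from h import *
import pickle
np.set_printoptions(precision=4,suppress=True)
s=state();print(s["time"],s["tool_pos"],s["contact_force"])
v=snap("wrist");t=snap("top");sd=snap("side");pickle.dump((v,t,sd),open("v9.pkl","wb"))
g=lambda im,x0,y0,x1,y1,w,h:cv2.resize(im[y0:y1,x0:x1],(w,h),interpolation=cv2.INTER_CUBIC)
save("m9",np.vstack([np.hstack([g(t[0],220,130,420,260,400,260),g(sd[0],260,110,400,201,400,260)]),g(v[0],0,60,640,340,800,340)]))
```

```text
18.3 [ 0.4088 -0.1471  0.4239] [ 0.4718 -0.1053 -0.7997]
```

View pics/m9.png

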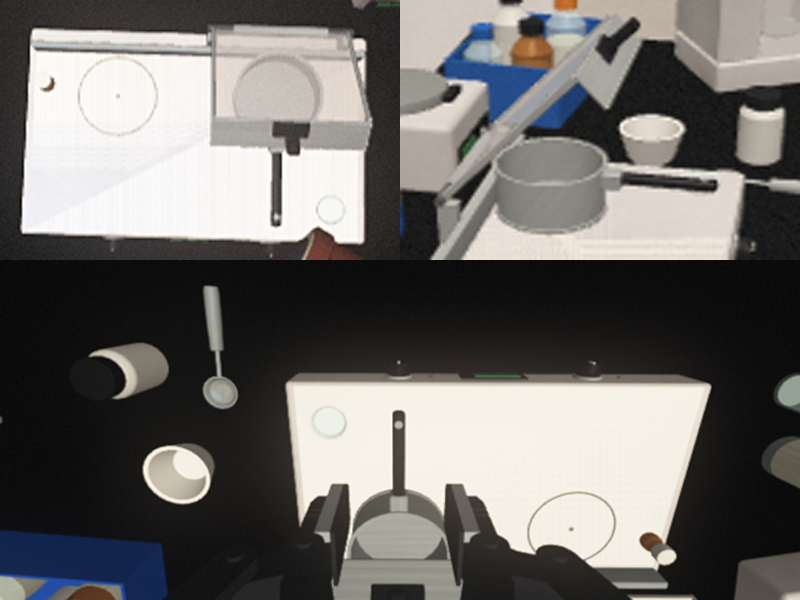

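The pan is on the right ring, with its handle straight out and the cover unchanged (tab tip still at (635,22) in the side crop). One last numeric check of the centring, yaw and cover angle.

Run:
```python
from h import *
import pickle
np.set_printoptions(precision=4,suppress=True)
v,t,sd=pickle.load(open("v9.pkl","rb"));t5,s5=pickle.load(open("ts5.pkl","rb"))
g=cv2.cvtColor(v[0],cv2.COLOR_RGB2GRAY)
x0,y0,x1,y1=305,178,335,250
l=cv2.connectedComponentsWithStats((g[y0:y1,x0:x1]<90).astype(np.uint8));k=1+l[2][1:,4].argmax();ys,xs=np.nonzero(l[1]==k)
W=np.array([onz(v,(x+x0,y+y0),.134)[:2] for x,y in zip(xs,ys)]);c=W.mean(0);u=np.linalg.svd(W-c,full_matrices=False)[2][0];u*=np.sign(u[0]);tt=(W-c)@u
print("handle yaw",np.degrees(np.arctan2(u[1],u[0])),"centre",c+u*(tt.min()+.206))
p=(571/1.25,60+(529-260)*280/340);px=[round(a) for a in p];q=255.-g[px[1]-3:px[1]+4,px[0]-3:px[0]+4];q-=np.median(q);q[q<8]=0
yy,xx=np.mgrid[-3:4,-3:4];p=(px[0]+(xx*q).sum()/q.sum(),px[1]+(yy*q).sum()/q.sum());L=onz(v,p,.08)
print("left dot",L,"right ring",L-[0,.26,0])
for n,a,b,(X0,Y0,X1,Y1) in(("top",t5,t,(355,190,372,210)),("side",s5,sd,(325,110,352,135))):
    print(n,"tab shift",cv2.phaseCorrelate(*[cv2.cvtColor(i[0],cv2.COLOR_RGB2GRAY)[Y0:Y1,X0:X1].astype(np.float32) for i in(a,b)]))
```

```text
handle yaw -0.01287170825952216 centre [ 0.6846 -0.1444]
left dot [0.6659 0.1155 0.08  ] right ring [ 0.6659 -0.1445  0.08  ]
top tab shift ((-0.018658547470762343, -0.25256711943889876), 0.7659680234061347)
side tab shift ((0.47404253518383577, 0.5069311864840209), 1.0062534621909813)
```

```bash
python3 -c "
from plant import *
print(job_done())"
```

```text
the job is handed in; nothing more can be done
None
```

The job is handed in: the cover stands at about 45° (measured 44.4–45.4°), and the pan is centred on the right ring against the rail, handle straight out to the front, with nothing else seen to move.

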